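# Release a can from the counter dispenser

### The arm

A 6-joint arm with a two-finger parallel gripper is mounted at the origin on the work surface. World frame = base frame: x ahead of the robot, y to its left, z up, the work surface at z = 0. Lengths are in mm, angles in degrees, forces in N, time in s.
With the tool pointing down it reaches from about 350 to 850 mm from the base axis. Payload 8.1 kg.
Tool frame: the origin (TCP) lies at the centre of the arm's flange, where the gripper is bolted on; the fingertips stand 173 mm ahead of it and the grasp point (between the pads) lies 155 mm ahead of it; z points along the fingers, y is the line along which they close (so a half turn about z gives the same grasp; the last joint's range is limited). The gripper opens to 85 mm and grips with 20 to 120 N. Pads are 22 mm wide; open, the fingers measure 114 mm over their backs; the gripper's body (76 mm by 85 mm) begins 54 mm behind the grasp point. The pads swing forward as they close: fully open they stand 13 mm farther back than shut.
Start: joints at [-78.461, 7.471, 85.268, -0, 87.261, -4.893], TCP at [169.751, -575.492, 404.692] pointing down, gripper open.
Joint ranges: [-169.43, 169.43], [-51.17, 129.36], [1.28, 143.12], [-76.62, 256.62], [0, 156.53], [-152.29, 152.29]. Speed limits (degrees/s): [136.94, 136.94, 159.86, 180, 180, 180].

### API

Orientations are given as [roll, pitch, yaw] about the fixed x, y, z axes, in that order (R = Rz(yaw) Ry(pitch) Rx(roll)).
In Python, from bench import * gives the robot as it stands.
- The arm moves only by the shell command python3 -m jog 'ROWS' [FORCE]. ROWS is text: rows parted by semicolons, each of 7 numbers parted by spaces: the shift along the tool's x, y, z scaled (see below), then the turn, a rotation vector about the tool's x, y, z scaled (see below), then the closure, from -1 (fully open) to 1 (shut). In form: tx ty tz wx wy wz hand; .... A call has 1 to 5 rows; each row shifts and turns the commanded pose from where the row before left it, along the tool's axes as they then stand; what a row does not reach is not made up. The controller multiplies each number of a shift by 0.1 m and each number of a turn by 60 degrees. A row lasts 1/8 s, in which the tool goes at most 62.5 mm and 10.7 degrees, less where a joint would pass 70% of its speed; a pose out of reach is approached as far as the arm can. A call with a number of a shift or a turn outside -1 to 1 is refused whole. A call with a gripper value outside its range is refused whole. The fingers move at their own pace and stop on an object; FORCE is the grip in N (left out, the last holds). Time passes only in rows, so rows that do not move let the fingers close. It gives the time, the measured TCP pose, the force, the opening and the grip force at its end, in the units of the state.
- sense(): the state, without advancing time (a new reading comes with each control period).
- snapshot(name): name is "scene" or "top" or "wrist"; returns a dict with "img" (400x640x3 uint8, red, green, blue), "fx", "fy", "cx", "cy" (pixels), "extrinsics" (4x4, takes a point from camera to world coordinates). Camera axes: x right, y down, z forward; pixel columns grow to the right and rows downward; lengths in mm; the calibration is good to about 2 mm. A picture is of the moment at which its call begins. There is no depth.
- hand_in(): hands the job in; it is judged then, once.
The state is a dict: "time": time; "joint_pos": joint angles; "qd": joint speeds; "joint_efforts": joint torques, N m; "tool_pos": TCP position; "tcp_rot": TCP orientation; "ft_force": force on the tool from outside, world axes, zero at the start; "wrist_torque": the same for the moment, N m; "finger_gap": finger opening in mm; "grip_force": force on a finger pad.
Only numpy, scipy, OpenCV 4.12 (cv2) and the standard library are available. Lean on these libraries where they do the work, as an engineer would, in place of code of your own. Each camera call takes 0.05 s, during which the arm holds its last target. There are 200 camera calls.

### The job

Serve the green drink: with the fingertips press down the green paddle of the rocking lever so that the gate at its other end lifts, keep it pressed until the green can has rolled all the way down into its pick-up bay, then let go so that the gate drops shut behind it and move clear. Do not touch the cans, do not work the orange dispenser, and leave everything else on the counter where it stands.

Things in the scene. Friction and masses are not known exactly. Their poses are not given: they have to be found in the camera images.
- green_dispenser: green can dispenser, fixed: lane 114 mm wide sloping 8 deg down to its front, green end walls. Origin on the counter, on the lane centre line under the gate; x points up the lane (from -145 to +87 mm), y across to the paddle side, z up. Lever pivot at y = 85 mm, 105 mm high, between cheeks 116 mm high. The lane from x = -138 to 0 is the open pick-up bay, ending in a front stop 38 mm high.
- green_lever (a joint): Tilt (rad) of the green rocking lever, a steel bar across the lane: paddle at one end, at the other the gate, a dark 30 mm wide tongue. 0 = level, gate shut; grows as the paddle goes down; stop at 0.42. Above 0.3 the gate is clear of the can. A spring returns it when let go; pressing at the paddle centre takes about 3 N at first, 6 N at the stop.
- green_paddle (a point): green paddle, a flat plate 45 x 38 x 8 mm (dispenser x, y, z), pressed from above. This point is the centre of its top face, 118 mm above the counter when level, 100 mm from the pivot, 185 mm from the lane centre line; it sinks 40 mm to the lever stop. Its y points along the lever away from the pivot. Nothing stands under it.
- green_can: green drink can, 53 mm diameter, 100 mm long, 0.15 to 0.3 kg, lying across the lane, free to roll. Origin at its centre. At first it leans on the gate, at x = +30 mm, 63 mm high in the dispenser frame; with the gate up it rolls down in about 1 s and lies against the front stop, at x = -116 mm, 42 mm high.
- orange_dispenser: orange can dispenser, fixed: lane 114 mm wide sloping 8 deg down to its front, orange end walls. Origin on the counter, on the lane centre line under the gate; x points up the lane (from -145 to +87 mm), y across to the paddle side, z up. Lever pivot at y = 85 mm, 105 mm high, between cheeks 116 mm high. The lane from x = -138 to 0 is the open pick-up bay, ending in a front stop 38 mm high.
- orange_lever (a joint): Tilt (rad) of the orange rocking lever, a steel bar across the lane: paddle at one end, at the other the gate, a dark 30 mm wide tongue. 0 = level, gate shut; grows as the paddle goes down; stop at 0.42. Above 0.3 the gate is clear of the can. A spring returns it when let go; pressing at the paddle centre takes about 3 N at first, 6 N at the stop.
- orange_paddle (a point): orange paddle, a flat plate 45 x 38 x 8 mm (dispenser x, y, z), pressed from above. This point is the centre of its top face, 118 mm above the counter when level, 100 mm from the pivot, 185 mm from the lane centre line; it sinks 40 mm to the lever stop. Its y points along the lever away from the pivot. Nothing stands under it.
- orange_can: orange drink can, 53 mm diameter, 100 mm long, 0.15 to 0.3 kg, lying across the lane, free to roll. Origin at its centre. At first it leans on the gate, at x = +30 mm, 63 mm high in the dispenser frame; with the gate up it rolls down in about 1 s and lies against the front stop, at x = -116 mm, 42 mm high.
- dropper_a: Amber dropper bottle with a brass collar, 29 mm diameter, 88 mm high, standing near the green paddle. Origin under its base. A bystander.
- dropper_b: Amber dropper bottle like the other, standing near the orange paddle. Origin under its base. A bystander.
- red_can: Red can standing upright, 53 mm diameter, 110 mm high, behind the orange dispenser. Origin under its base. A bystander.
- dish: White dish, 90 mm diameter, 20 mm high, behind the green dispenser. Origin under its base. A bystander.
- mug: Blue mug, 76 mm diameter, 85 mm high, with handle. Origin under its base. A bystander.
Mind the look-alikes: they are no part of the job. Of the things shaped like the green_can, the green one is meant. Leave any blue look-alike of the orange_can alone.

How it is judged:
By the outcome, as a careful person would: the job done as asked, in the order asked, and still so for the second after the job is handed in, with the robot touching nothing.
It also fails if it takes over 32 s, if anything falls off the work surface, if the arm or the gripper's body presses on something with over 40 N, if the wrist force passes 120 N, or if a joint passes its speed limit or range.

## Working session

There is one attempt and no reset: what is moved stays moved. The work goes in short steps, Python scripts to look and compute and a shell command to move; the robot and the scene stay as the last step left them, time stands still between calls to the robot, and variables do not carry over. Pictures are saved under pics/ and viewed, at most 10 in all, crops included, and the job is handed in when it is done.

```bash
mkdir -p pics
cat > h.py <<'E'
from bench import *
import numpy as np, cv2
def snap(n,f):
    s=snapshot(n); cv2.imwrite('pics/'+f,s['img'][:,:,::-1]); return s
def px(s,u,v,z):
    E=np.array(s['extrinsics']); d=E[:3,:3]@np.array([(u-s['cx'])/s['fx'],(v-s['cy'])/s['fy'],1]); o=E[:3,3]
    return o+d*(z-o[2])/d[2]
E
python3 - <<'E'
from h import *
import pickle
a=snap('top','top.png'); b=snap('scene','scene.png'); pickle.dump((a,b),open('s.pkl','wb'))
print(a['extrinsics'],a['fx'],sense()['tcp_rot'],sense()['time'])
E
```

```text
[[-1.03384709e-02 -9.92745036e-01  1.19793191e-01  3.81240301e+02]
 [-9.99938347e-01  1.07493660e-02  2.78435017e-03 -8.08499121e+01]
 [-4.05185066e-03 -1.19757020e-01 -9.92794963e-01  1.26051349e+03]
 [ 0.00000000e+00  0.00000000e+00  0.00000000e+00  1.00000000e+00]] 412.7435994108943 [-1.79906262e+02 -6.59657764e-03  1.64309874e+01] 0.1
```

View pics/top.png

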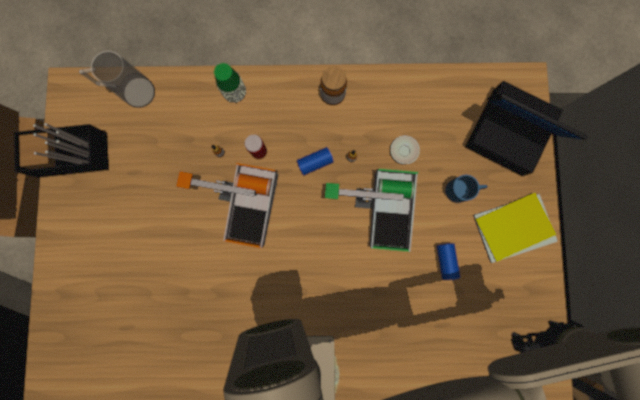

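View pics/scene.png

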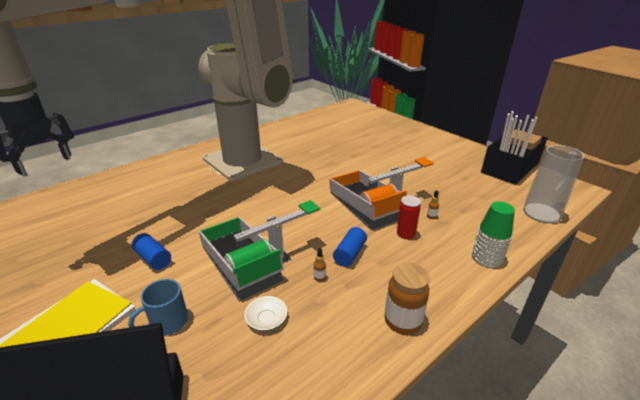

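The top view shows the green paddle at (332,191), the green can at (397,187) on its gate, dropper_a at (351,155) and a blue can at (315,160). Possible confusions are the orange paddle at (185,180), the orange can at (253,181), the green-lidded bottle at (228,78), and the blue cans at (315,160) and (448,261). I choose the green paddle at (332,191) and check it in one crop.

Run:
```python
from h import *
import pickle
a,b=pickle.load(open('s.pkl','rb'))
im=a['img']; cv2.imwrite('pics/crop.png',cv2.resize(im[140:260,300:430],None,fx=5,fy=5,interpolation=cv2.INTER_CUBIC)[:,:,::-1])
h=cv2.cvtColor(im,cv2.COLOR_RGB2HSV)
m=cv2.inRange(h,(45,120,60),(80,255,255)); n,l,st,c=cv2.connectedComponentsWithStats(m)
for i in range(1,n):
    if st[i,4]>30: print(st[i],c[i],px(a,*c[i],118).round(1))
    if 322<c[i][0]<342 and st[i,4]>30:
        print(cv2.minAreaRect(np.argwhere(l==i)[:,::-1].astype(np.float32)))
for n_,u,v,z in [('gate end',403,197,118),('drop',351,155,80),('blue',315,160,27),('orpad',185,180,118),('mug',462,188,85)]: print(n_,px(a,u,v,z).round(0))
print(sense()['tool_pos'],a['cx'],a['cy'])
```

```text
[214  64  20  21 283] [223.30035336  72.77031802] [869.8 200.6 118. ]
[380 169  36   5  53] [397.         170.81132075] [ 577. -292.  118.]
[382 180  30  18 364] [397.32417582 187.0989011 ] [ 530.9 -291.4  118. ]
[325 183  14  16 197] [331.37055838 190.48730964] [ 523.4 -107.3  118. ]
((331.5, 190.5), (15.0, 13.0), 90.0)
[374 246  34   5  83] [390.26506024 247.92771084] [ 363.  -266.6  118. ]
gate end [ 503. -306.  118.]
drop [ 632. -167.   80.]
blue [629. -61.  27.]
orpad [557. 302. 118.]
mug [ 531. -483.   85.]
[ 169.69137059 -575.27750136  403.74733421] 320.76544885935556 192.13757869622916
```

View pics/crop.png

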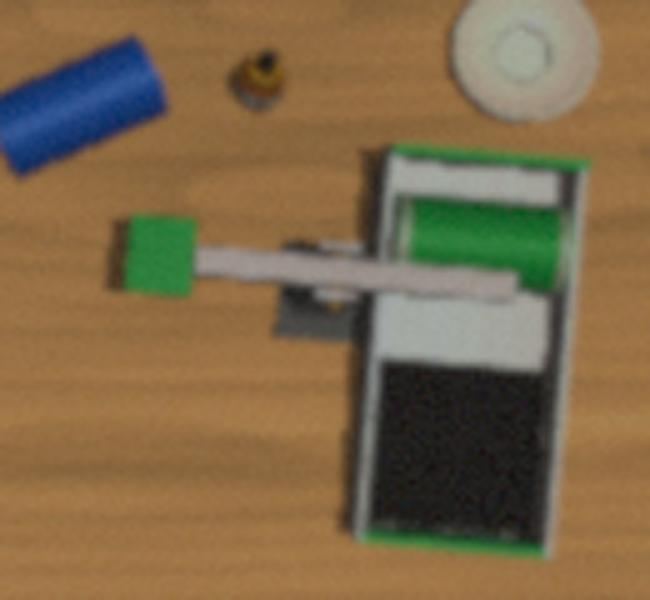

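The crop confirms it: the green plate at crop (158,255) is on the bar that ends over the green can, and dropper_a at (260,80) is well away. The paddle centre is about (523,-107,118) and the dispenser yaw about -6°. I'll set out above it with the fingers shut.

```bash
python3 -m jog '0.47 -0.35 0 0 0 0 1; 0.47 -0.35 0 0 0 0 1; 0.47 -0.35 0 0 0 0 1; 0.47 -0.35 0 0 0 0 1; 0.47 -0.35 0 0 0 0 1' 20; python3 -m jog '0.47 -0.35 0 0 0 0 1; 0.47 -0.35 0 0 0 0 1; 0.47 -0.35 0 0 0 0 1; 0.47 -0.35 0 0 0 0 1; 0.47 -0.35 0 0 0 0 1'; python3 -m jog '0 0 0 0 0 0.17 1; 0 0 0 0 0 0.17 1; 0 0 0 0 0 0 1; 0 0 0 0 0 0 1'
python3 - <<'E'
from h import *
a=snap('wrist','w.png'); s=sense(); print(s['tool_pos'],s['tcp_rot'],s['finger_gap'],s['time'],s['ft_force'])
h=cv2.cvtColor(a['img'],cv2.COLOR_RGB2HSV)
m=cv2.inRange(h,(45,120,60),(80,255,255)); n,l,st,c=cv2.connectedComponentsWithStats(m)
for i in range(1,n):
    if st[i,4]>100: print(st[i],c[i],px(a,*c[i],118).round(1))
E
```

```text
time: 0.72
tool_pos: [346.3, -339.4, 404.4]
tcp_rot: [-180.0, 0.0, 16.4]
ft_force: [1.1, -0.2, 0.5]
finger_gap: 0.0
grip_force: 0.0
time: 1.35
tool_pos: [522.3, -105.0, 404.4]
tcp_rot: [-180.0, 0.0, 16.4]
ft_force: [0.3, 0.2, -0.2]
finger_gap: -0.2
grip_force: 0.0
time: 1.85
tool_pos: [521.4, -107.0, 404.5]
tcp_rot: [-180.0, 0.0, -3.8]
ft_force: [0.2, -0.4, -0.1]
finger_gap: 0.2
grip_force: 0.0
[ 521.41524558 -107.0272353   404.54771526] [-1.79994831e+02  1.33530354e-02 -3.80113851e+00] 0.24928142383416624 1.9 [ 0.09964506 -0.47086829 -0.32740018]
[ 470   75  164   21 2204] [550.66833031  85.48865699] [ 590.2 -275.5  118. ]
[ 479  113  116   62 6040] [538.76556291 142.66423841] [ 550.4 -272.9  118. ]
[472 115  11  53 147] [478.72108844 141.21088435] [ 554.4 -229.   118. ]
[ 288  157   50   58 2753] [311.98147475 185.50744642] [ 528.6 -105.4  118. ]
[ 431  278   97   28 2076] [476.96290944 292.13631985] [ 424.9 -238.8  118. ]
```

View pics/w.png

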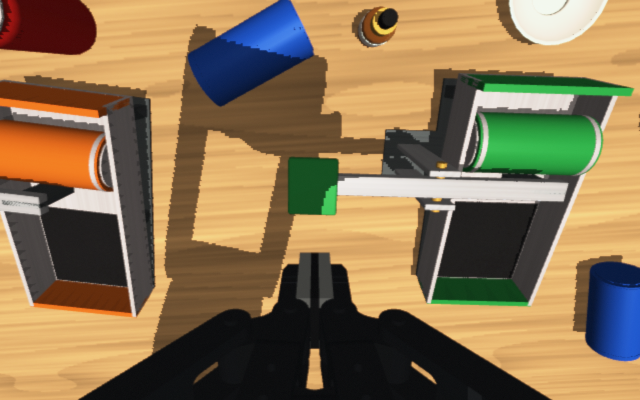

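The wrist view shows the green paddle at (313,186), the bar running to the gate, and the shut fingers at (314,255), with nothing else close to the paddle. The two estimates agree within 5 mm. I shift about 4 mm ahead and outward, then descend.

```bash
python3 -m jog '0.045 -0.04 0.5 0 0 0 1; 0 0 0.5 0 0 0 1; 0 0 0 0 0 0 1'; python3 -m jog '0 0 0.1 0 0 0 1; 0 0 0.1 0 0 0 1; 0 0 0 0 0 0 1'; python3 -m jog '0 0 0.1 0 0 0 1; 0 0 0.08 0 0 0 1; 0 0 0 0 0 0 1'
python3 - <<'E'
from h import *
snap('wrist','w2.png'); s=sense(); print(s['tool_pos'],s['ft_force'],s['time'])
E
```

```text
time: 2.28
tool_pos: [524.2, -102.8, 300.2]
tcp_rot: [-179.9, 0.5, -3.9]
ft_force: [-0.4, 0.5, 0.2]
finger_gap: -0.2
grip_force: 0.0
time: 2.65
tool_pos: [526.9, -103.3, 285.7]
tcp_rot: [180.0, -0.1, -4.0]
ft_force: [0.5, -0.0, 1.5]
finger_gap: 0.0
grip_force: 0.9
time: 3.02
tool_pos: [526.3, -103.2, 266.3]
tcp_rot: [180.0, 0.0, -4.0]
ft_force: [2.2, 0.8, 4.6]
finger_gap: -0.5
grip_force: 2.2
[ 526.34339043 -103.20157088  266.58867238] [0.93498836 0.94767591 4.83835078] 3.075
```

View pics/w2.png

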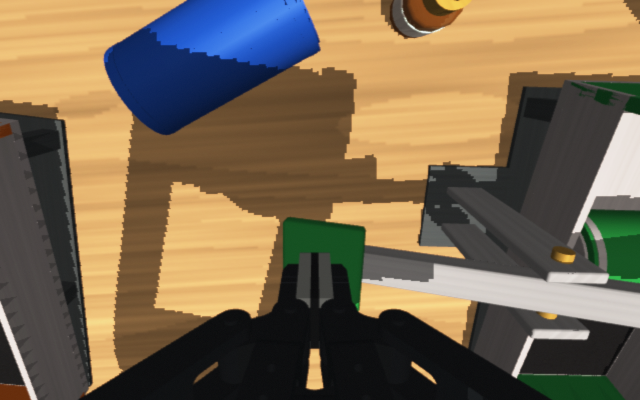

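The fingertips press on the paddle near its middle at (318,265), with the force up to 4.8 N and the paddle part-way down. I press about 11 mm further and hold.

```bash
python3 -m jog '0 0 0.06 0 0 0 1; 0 0 0.05 0 0 0 1; 0 0 0 0 0 0 1; 0 0 0 0 0 0 1; 0 0 0 0 0 0 1';  python3 -m jog '0 0 0 0 0 0 1; 0 0 0 0 0 0 1; 0 0 0 0 0 0 1; 0 0 0 0 0 0 1; 0 0 0 0 0 0 1'
python3 - <<'E'
from h import *
a=snap('scene','s3.png'); b=snap('top','t3.png')['img'][140:260,300:430]
c=a['img'][170:320,150:350]
cv2.imwrite('pics/c3.png',np.hstack([cv2.resize(c,(400,300)),cv2.resize(b,(325,300))])[:,:,::-1])
E
```

```text
time: 3.7
tool_pos: [526.3, -103.2, 256.0]
tcp_rot: [180.0, 0.0, -4.0]
ft_force: [-0.2, -0.4, 5.8]
finger_gap: -0.2
grip_force: 2.4
time: 4.32
tool_pos: [526.2, -103.2, 256.1]
tcp_rot: [180.0, 0.0, -4.0]
ft_force: [-1.0, -1.6, 5.0]
finger_gap: -0.0
grip_force: 2.4
```

View pics/c3.png

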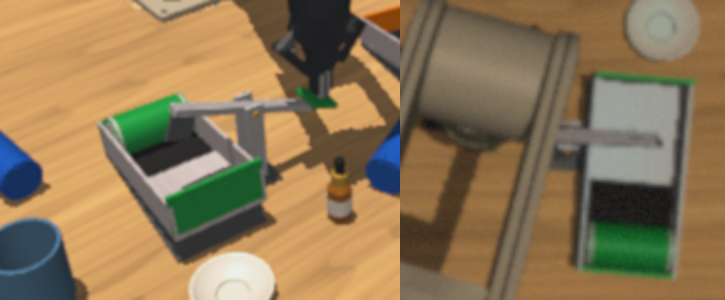

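The lever is tilted and the gate is up. The green can lies at the front stop: (150,125) in the scene crop, (628,247) in the top crop. I hold a moment longer so it settles, then rise and move clear.

```bash
python3 -m jog '0 0 0 0 0 0 1; 0 0 0 0 0 0 1; 0 0 0 0 0 0 1; 0 0 0 0 0 0 1; 0 0 0 0 0 0 1';  python3 -m jog '0 0 -0.1 0 0 0 1; 0 0 -0.1 0 0 0 1; 0 0 -0.15 0 0 0 1; 0 0 -0.25 0 0 0 1; 0 0 -0.5 0 0 0 1'; python3 -m jog '0 0 -0.5 0 0 0 1; -0.5 0 0 0 0 0 1; -0.5 0 0 0 0 0 1; 0 0 0 0 0 0 1; 0 0 0 0 0 0 1'
python3 - <<'E'
from h import *
a=snap('scene','s4.png'); b=snap('top','t4.png')['img'][140:260,300:430]
c=a['img'][170:320,150:350]
cv2.imwrite('pics/c4.png',np.hstack([cv2.resize(c,(400,300)),cv2.resize(b,(325,300))])[:,:,::-1])
E
```

```text
time: 5.05
tool_pos: [526.3, -103.2, 256.1]
tcp_rot: [180.0, 0.0, -4.0]
ft_force: [-0.3, -0.0, 5.9]
finger_gap: -0.3
grip_force: 2.4
time: 5.68
tool_pos: [525.1, -103.3, 364.6]
tcp_rot: [-180.0, 0.3, -4.0]
ft_force: [-0.2, -0.5, -0.3]
finger_gap: 0.1
grip_force: 0.0
time: 6.3
tool_pos: [426.6, -96.5, 416.5]
tcp_rot: [179.9, -0.1, -4.0]
ft_force: [0.2, 0.2, 0.0]
finger_gap: 0.0
grip_force: 0.0
```

View pics/c4.png

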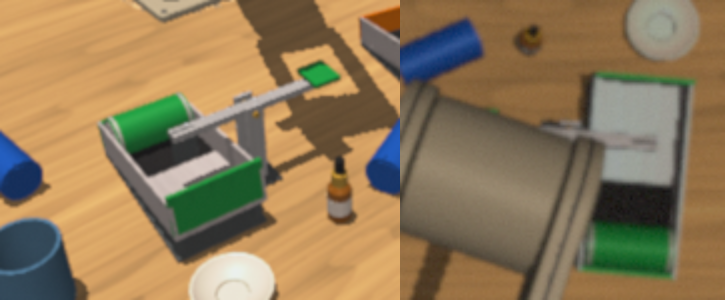

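The lever is level again with the gate shut. The can is in the bay at (150,125), the bystanders are where they were, and the arm is clear.

```bash
python3 -c "
from bench import *
print(hand_in())"
```

```text
the job is handed in; nothing more can be done
None
```

The green can is in its pick-up bay, the gate is shut behind it, the arm is clear, and the job was handed in at about 6.4 s on the robot's clock.

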